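Clamp the vial rack on the rack shaker

ROBOT

A 6-joint arm with a two-finger parallel gripper is mounted at the origin on a cart in front of the work surface, level with it; the furniture and walls round the work are solid. World frame = base frame: x ahead of the robot, y to its left, z up, the work surface at z = 0. Lengths are in mm, angles in rad, forces in N, time in s.
With the tool pointing down it reaches from about 275 to 825 mm from the base axis. Payload 5.2 kg.
Tool frame: the origin (TCP) lies at the very end of the fingers, on their centre line; the grasp point (between the pads) lies 19 mm behind it; z points along the fingers, y is the direction in which the jaws open and shut (so a half turn about z gives the same grasp; the last joint's range is limited). The gripper opens to 93 mm and grips with 3 to 60 N. Pads are 15 mm wide; open, the fingers measure 128 mm over their backs; the gripper's body (75 mm by 188 mm) begins 65 mm behind the grasp point.
Start: joints at [-1.512, 0.259, 1.535, -0, 1.348, -0.203], TCP at [142.372, -531.258, 179.153] pointing down, gripper open.
Joint ranges: [-3.14, 3.14], [-0.91, 2.08], [0.19, 2.58], [-1.22, 4.36], [0.22, 2.71], [-3.12, 3.12]. Speed limits (rad/s): [2.57, 2.57, 3.14, 3.14, 3.14, 3.14].

INTERFACE

Orientations are given as [roll, pitch, yaw] about the fixed x, y, z axes, in that order (R = Rz(yaw) Ry(pitch) Rx(roll)).
In Python, from bench import robot gives the robot as it stands. The module is installed in compiled form; this text tells all that it offers. Calls block until the motion is done:
- robot.move_ptp(position, orientation): joint-space move of the TCP to a pose.
- robot.move_linear(position, ori=None, speed=150, f_stop=None): straight line of the TCP; ori=None keeps the orientation; speed is the mean speed in mm/s. With f_stop (N) it stops when the force on the tool has changed by that much, and returns True; else False.
- robot.move_j(angles): joint-space move.
- robot.move_gripper(opening): opening from 0.0 (shut) to 1.0 (fully open); the grip force is fixed at half the most; returns when the fingers have stopped.
- robot.sleep(seconds).
- robot.inverse_kinematics(position, orientation): joint angles nearest the present ones, or None.
- robot.get_image(name): name is "scene" or "top"; returns a dict with "img" (400x640x3 uint8, blue, green, red), "fovy" (degrees; the focal length in pixels is half the picture's height over the tangent of half this angle, whatever the lens; pixels are square), "cx", "cy" (the principal point, pixels), "eye" and "orientation" of the camera in the world. Camera axes: x right, y down, z forward; pixel columns grow to the right and rows downward; lengths in mm; the calibration is good to about 2 mm. A picture is of the moment at which its call begins. There is no depth.
A pose or a line that the arm cannot do raises robot.MotionError and nothing moves.
- robot.hand_in(): hands the job in, once; it reports no verdict.
Readings, each from a call of its own:
- robot.current_t(): time.
- robot.current_qpos(): joint angles.
- robot.current_joint_vel(): joint speeds.
- robot.current_joint_efforts(): joint torques, N m.
- robot.current_tcp_pos(): TCP position.
- robot.current_eef_rot(): TCP orientation.
- robot.current_contact_force(): force on the tool from outside, world axes, zero at the start.
- robot.current_ft_torque(): the same for the moment, N m.
- robot.current_gripper_width(): opening from 0.0 (shut) to 1.0 (fully open).
Only numpy, scipy, OpenCV 4.12 (cv2) and the standard library are available. Lean on these libraries where they do the work, as an engineer would, in place of code of your own. Each camera call takes 0.05 s, during which the arm holds its last target. There are 200 camera calls.

TASK

The rack of vials stands on the shaker, but its hold-down is still open. With a finger, push the padded steel strap over the rack until its pad lies on the vial caps, then push the red cam lever outwards, away from the rack, and down as far as it goes, so that the rack is clamped for shaking. Push lightly and pinch nothing; do not touch the rack or its vials, do not lift or shift the rack, leave the two bottles and the beaker alone, and finish clear of everything.

Things in the scene. Friction and masses are not known exactly. Their poses are not given: they have to be found in the camera images.
- shaker: White bench shaker fixed to the worktop, housing 182 x 176 mm, aluminium tray 192 x 156 mm, its top 60 mm above the worktop. Origin: centre of the underside. Its x runs along the rack, away from its front panel (knob, dark window); y from the cam lever towards the strap hinge; z up. Turned by -0.35 to 0.25 rad. Strap, lever, hinge and pivot lie in its plane x = 0.
- strap_hinge (a point): Axis of the strap's hinge, on a bracket beside the rack: x 0, y +55, z +114 mm in the shaker's frame; the axis runs along the shaker's x. The hinge is stiff (0.09 N m): the strap stays where it is left.
- strap_end (a point): Cross pin (brass roller, 8 mm) in the strap's forked free end, 95 mm from the hinge axis. The strap is a steel plate 30 mm wide (along the shaker's x), 4 mm thick, on the line from hinge to pin. On its rack side a sprung foam pad, 60 x 38 mm, reaches 19 mm from the strap's middle plane, 43 to 81 mm from the hinge. The back is flat, with a dark rubber finger patch 24 to 68 mm from the hinge.
- strap (a joint): Angle of the strap about its hinge, rad. 0: straight up; negative: leaning back from the rack, towards the shaker's +y (starts at -0.30 to -0.05); grows as the strap swings over the rack, towards -y. About 1.535: the pad rests on the caps; about 1.57 (level): clamped.
- lever_pivot (a point): Axis of the cam lever: x 0, y -52.5, z +133.3 mm in the shaker's frame, between two cheeks 27 mm wide over all; it runs along the shaker's x. The lever is stiff (0.08 N m: about 2 N at the grip, a little more over the last 40 degrees) and stays where it is left. If the lever goes down first, its cam is in the way of the strap's pin.
- lever_tip (a point): End of the cam lever's red handle, on its centre line, 65 mm from the pivot. The red grip, 12 to 15 mm thick, covers the last 36 mm; below it is an 11 x 9 mm steel stem.
- cam_lever (a joint): Angle of the cam lever about its pivot, rad. 0: straight up; it starts open, leaning 0.17 to 0.35 away from the rack, and grows as the handle swings outwards and down (towards the shaker's -y). 1.57: level; 1.745: home against its stop, 10 degrees below level, where the cam holds the strap's cross pin down.
- rack: Blue vial rack, 175 mm long, 62 mm wide, 39 mm high with its vials (red, blue and black caps), loose on the shaker's tray between low steel rails, its length along the shaker's x. Origin: centre of its underside, 60 mm above the worktop.
- bottle_blue: Bystander: clear 100 mL bottle with blue cap, diameter 56, height 108 mm, standing on the worktop left of the shaker. Origin: centre of its underside.
- bottle_brown: Bystander: amber bottle with black cap, diameter 60, height 122 mm, standing on the worktop right of the shaker. Origin: centre of its underside.
- beaker: Bystander: small clear beaker, diameter 45, height 56 mm, standing on the worktop right of the shaker, nearer to the robot. Origin: centre of its underside.

How it is judged (in metres and radians):
On the way, in this order (a step that is already met when the one before it is completed fails the run):
1. the strap lies over the rack, its pad on the vial caps, with the cam lever still up (value of joint strap above 1.48 rad and value of joint cam_lever below 0.7 rad), for 0.1 s.
2. the cam lever is down at its stop (value of joint cam_lever above 1.68 rad), for 0.1 s.
At the end, for the whole second after the job is handed in: The cam lever is at its stop (within 0.065 rad), the strap is level (past 1.555 rad) and its pad presses on the vials with more than 3 N; the rack stands flat in its place on the tray (within 7 mm); bottles and beaker are within 15 mm of where they stood (value of joint cam_lever above 1.68 rad and value of joint strap above 1.555 rad and contact force between strap and rack above 3 N and z of rack in the frame of shaker between 0.057 and 0.063 m and horizontal distance between rack and shaker below 0.007 m and angle between rack's own z axis and vertical below 0.04 rad and linear speed of rack below 0.01 m/s and distance of each of bottle_blue, bottle_brown, beaker from where it was at the start of the episode below 0.015 m); the robot touches nothing.
It fails at once if the rack is lifted or pushed out of its place (z of rack in the frame of shaker above 0.068 m or horizontal distance between rack and shaker above 0.012 m).
It fails at once if the rack or its vials are touched by the fingers with more than 2 N (contact force between the fingers and rack above 2 N).
It fails at once if the strap is pinched or forced (more than 32 N) (contact force between the fingers and strap above 32 N).
It fails at once if the cam lever is pinched or forced (more than 32 N) (contact force between the fingers and cam_lever above 32 N).
It fails at once if a bottle or the beaker is moved by more than 15 mm or tipped (distance of any of bottle_blue, bottle_brown, beaker from where it was at the start of the episode above 0.015 m or angle between any of bottle_blue, bottle_brown, beaker's own z axis and vertical above 0.3 rad).
It also fails if it takes over 64 s, if anything falls off the work surface, if the arm or the gripper's body presses on something with over 40 N, if the wrist force passes 120 N, or if a joint passes its speed limit or range.

## Working session

There is one attempt and no reset: what is moved stays moved. The work goes in short steps, each a Python script; the robot and the scene stay as the last script left them, time stands still between calls to the robot, and variables do not carry over. Pictures are saved under pics/ and viewed, about 8 in all and at most 12, crops included, and the job is handed in when it is done.

```bash
mkdir -p pics
python3 - <<'E'
from bench import robot
import cv2,json,numpy as np
for n in("scene","top"):
    d=robot.get_image(n); cv2.imwrite(f"pics/{n}0.png",d["img"]); print(n,{k:np.array(v).tolist() for k,v in d.items() if k!="img"})
print(robot.current_t(),robot.current_eef_rot(),robot.current_gripper_width())
E
```

```text
scene {'fovy': 48.781311814344285, 'cx': 316.2421850358489, 'cy': 202.64310881488112, 'eye': [-243.34679809941963, 771.929517566839, 969.5080437055034], 'orientation': [-2.248615012112173, -0.006330312828704443, -2.4201289466215665]}
top {'fovy': 53.45765140839705, 'cx': 317.97490772234664, 'cy': 193.81526909546918, 'eye': [275.4751668946338, -4.921138500652635, 1052.730466080347], 'orientation': [-2.961872776193108, 0.00035760148019403637, -1.5739507376728405]}
0.1 [-3.13995731e+00 -3.51882907e-04  2.61828190e-01] 1.0018944966623344
```

View pics/scene0.png

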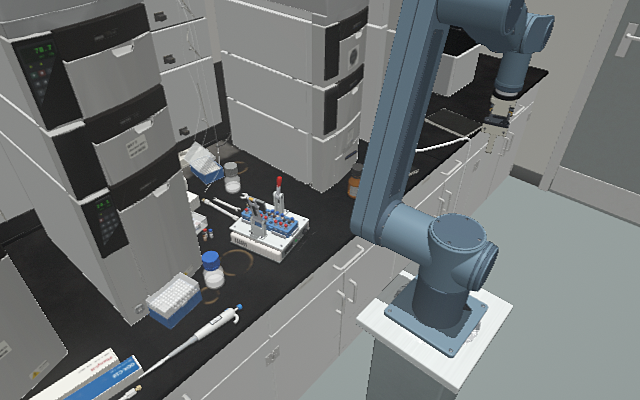

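View pics/top0.png

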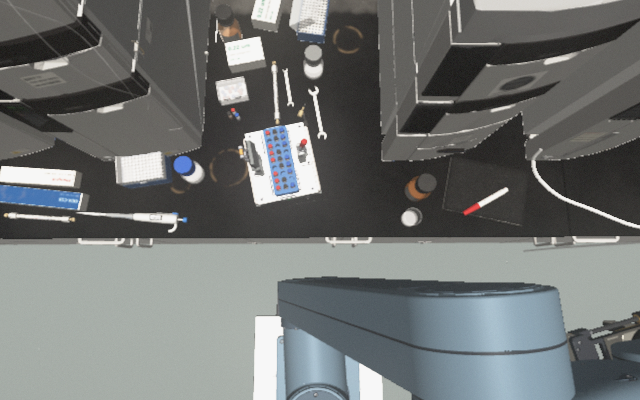

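The shaker is at about (281,164) in the top view, with the strap on its left and the red lever on its right. I'll zoom in for point positions.

Run:
```python
import cv2,numpy as np
a=cv2.imread("pics/top0.png")[115:215,235:335]; b=cv2.imread("pics/scene0.png")[165:265,220:320]
o=np.hstack([cv2.resize(x,None,fx=4,fy=4,interpolation=cv2.INTER_CUBIC) for x in(a,b)])
cv2.imwrite("pics/crop0.png",o)
```

```text
(no output)
```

View pics/crop0.png

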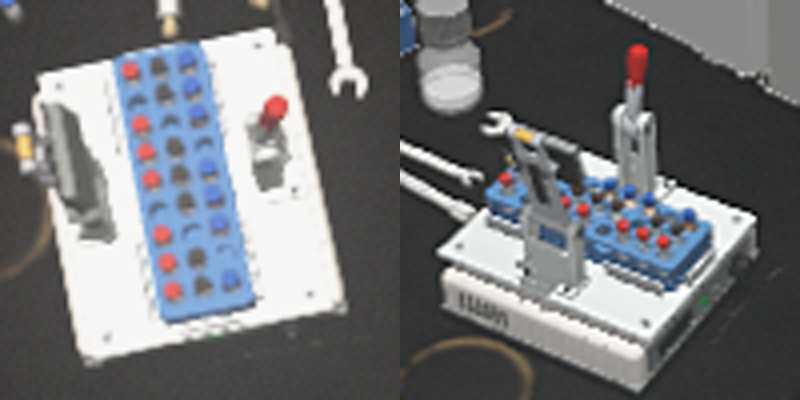

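```bash
cat > h.py <<'E'
import numpy as np,cv2
from scipy.spatial.transform import Rotation as R
from scipy.optimize import least_squares
CAM={"scene":(48.781311814344285,316.2421850358489,202.64310881488112,[-243.34679809941963,771.929517566839,969.5080437055034],[-2.248615012112173,-0.006330312828704443,-2.4201289466215665]),
"top":(53.45765140839705,317.97490772234664,193.81526909546918,[275.4751668946338,-4.921138500652635,1052.730466080347],[-2.961872776193108,0.00035760148019403637,-1.5739507376728405])}
def proj(n,P):
    f,cx,cy,e,o=CAM[n]; f=200/np.tan(np.radians(f)/2)
    p=(np.atleast_2d(P)-e)@R.from_euler('xyz',o).as_matrix()
    return p[:,:2]/p[:,2:]*f+[cx,cy]
def ray(n,uv,z):
    f,cx,cy,e,o=CAM[n]; f=200/np.tan(np.radians(f)/2)
    d=R.from_euler('xyz',o).as_matrix()@[(uv[0]-cx)/f,(uv[1]-cy)/f,1]
    return np.array(e)+d*(z-e[2])/d[2]
def S(p,P): # shaker->world
    c,s=np.cos(p[2]),np.sin(p[2]); P=np.atleast_2d(P)
    return np.c_[p[0]+c*P[:,0]-s*P[:,1],p[1]+s*P[:,0]+c*P[:,1],P[:,2]]
def arm(y,z,r,a): return [0,y-r*np.sin(a),z+r*np.cos(a)]
def pin(a): return arm(55,114,95,a)
def tip(a): return arm(-52.5,133.3,65,a)
E
python3 - <<'E'
from h import *
t=lambda u,v:(235+u/4,115+v/4); s=lambda u,v:(220+(u-400)/4,165+v/4)
C=[(96,78,60),(96,-78,60),(-96,-78,60),(-96,78,60)]
ot=[t(40,72),t(275,30),t(345,308),t(88,360),t(24,147),t(279,102)]
os=[s(440,248),s(757,215),s(640,342),s(524,134),s(637,48)]
def res(p):
    a=S(p,C+[pin(p[3]),tip(p[4])])
    return np.r_[(proj("top",a)-ot).ravel(),(proj("scene",a[[0,2,3,4,5]])-os).ravel()]
r=least_squares(res,[550,60,0.15,-.2,.25],loss='soft_l1')
print(r.x.round(3));print(res(r.x).reshape(-1,2).round(1).tolist())
for n,uv,z in(("blue",(183,163),108),("brown",(427,182),122),("beaker",(411,214),56)): print(n,ray("top",uv,z).round())
E
```

```text
[ 5.39113e+02  9.05270e+01  1.94000e-01 -2.19000e-01  2.19000e-01]
[[-0.2, -0.1], [-0.3, -0.7], [-3.5, 0.2], [0.2, -0.9], [-0.1, -0.2], [-0.4, 0.4], [-0.1, -0.2], [0.3, 0.3], [2.0, -1.1], [0.5, 0.3], [0.9, -0.8]]
blue [525. 326. 108.]
brown [ 472. -266.  122.]
beaker [ 404. -240.   56.]
```

The fit agrees in both views to about 1 px, except one tray corner. It gives the shaker at (539, 90.5), yaw 0.194, strap −0.22 and lever 0.22. Next I'll check the clearance to the towers and whether the planned poses are reachable.

```bash
cat >> h.py <<'E'
P=[539.1,90.5,0.194]
def ori(t,sgn=1):
    z=np.array([0,-np.sin(t),-np.cos(t)]); y=np.array([sgn,0,0.]); x=np.cross(y,z)
    return R.from_euler('z',P[2])*R.from_matrix(np.c_[x,y,z])
def tcp(piv,r,a,t,th,gap=0,half=7.5,sgn=1):
    """TCP (world) with finger end touching an arm of half-thickness th, at r from pivot, angle a"""
    u=np.array([0,-np.sin(a),np.cos(a)]); n=np.array([0,np.cos(a),np.sin(a)])
    xt=np.array([0,np.cos(t),-np.sin(t)])
    return S(P,np.array([0,*piv])+r*u+(th+gap+half*abs(xt@n))*n)[0]
H=(55,114); L=(-52.5,133.3)
E
python3 - <<'E'
from h import *
from bench import robot
for n in [(205,60),(205,110),(195,150),(383,155),(380,100)]: print(n,ray("top",n,0).round(),ray("top",n,100).round())
t=.3
for s in(1,-1):
    o=ori(t,s).as_euler('xyz'); print(s,o.round(3))
    for q in [tcp(H,56,-.22,t,3,25),tcp(H,56,-.22,t,3),tcp(H,56,.7,t,3),tcp(H,56,1.57,t,3),tcp(L,48,.22,t,7,25),tcp(L,48,1.745,t,7),[300,0,350]]:
        k=robot.inverse_kinematics(q,o); print(np.round(q),None if k is None else np.round(k,2))
E
```

```text
(205, 60) [858. 318.   0.] [803. 287. 100.]
(205, 110) [706. 311.   0.] [665. 281. 100.]
(195, 150) [590. 333.   0.] [560. 301. 100.]
(383, 155) [ 574. -184.    0.] [ 546. -167.  100.]
(380, 100) [ 735. -181.    0.] [ 691. -164.  100.]
1 [3.142 0.3   1.765]
[519. 190. 161.] [ 0.36  0.35  1.51 -0.3   1.35  0.25]
[524. 166. 166.] [ 0.32  0.33  1.52 -0.31  1.35  0.2 ]
[534. 114. 161.] [ 0.23  0.31  1.56 -0.31  1.3   0.12]
[539.  90. 119.] [ 0.18  0.33  1.63 -0.32  1.19  0.11]
[544.  66. 189.] [ 0.14  0.27  1.54 -0.31  1.32  0.02]
[559.  -9. 135.] [-0.    0.3   1.63 -0.32  1.16 -0.08]
[300   0 350] [ 0.03 -0.29  1.71 -0.3   1.66 -0.2 ]
-1 [ 3.142 -0.3   -1.377]
[519. 190. 161.] [ 0.36  0.35  1.51 -0.3   1.35 -2.9 ]
[524. 166. 166.] [ 0.32  0.33  1.52 -0.31  1.35 -2.94]
[534. 114. 161.] [ 0.23  0.31  1.56 -0.31  1.3  -3.02]
[539.  90. 119.] [ 0.18  0.33  1.63 -0.32  1.19 -3.03]
[544.  66. 189.] None
[559.  -9. 135.] [-0.    0.3   1.63 -0.32  1.16  3.07]
[300   0 350] [ 0.03 -0.29  1.71 -0.3   1.66  2.94]
```

Run:
```python
from h import *
from bench import robot
t=.26; o=ori(t).as_euler('xyz')
robot.move_gripper(0.0)
robot.move_ptp([250,-250,350],[np.pi,0,.9]); robot.move_ptp([330,100,350],o)
a=tcp(H,56,-.22,t,3,13)
robot.move_linear(a+[0,0,90],o,speed=200); robot.move_linear(a,o,speed=100)
print(robot.current_t(),robot.current_tcp_pos(),a,robot.current_contact_force(),robot.current_gripper_width())
b=[]
for n,(x,y) in(("top",(235,105)),("scene",(215,150))):
    b.append(cv2.resize(robot.get_image(n)["img"][y:y+100,x:x+100],None,fx=4,fy=4,interpolation=cv2.INTER_CUBIC))
cv2.imwrite("pics/c1.png",np.hstack(b))
```

```text
6.6833 [522.23610423 179.11250747 164.27470585] [521.72066803 178.95749196 163.52317022] [-0.14408829  0.43320338 -0.21869587] 0.004406819401253222
```

View pics/c1.png

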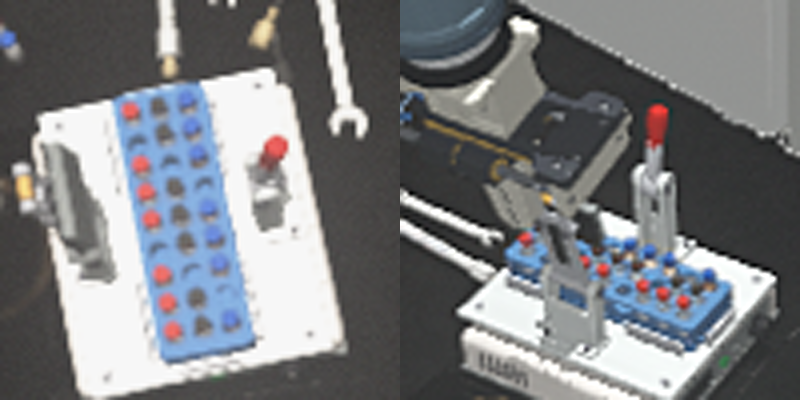

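The top crop shows no gripper, and in the scene crop the gripper seems to be behind the strap. I'll look at fresh full frames and the predicted TCP projections.

Run:
```python
from h import *
from bench import robot
p=np.array(robot.current_tcp_pos()); q=robot.current_eef_rot(); Rm=R.from_euler('xyz',q).as_matrix(); print(p,q,robot.current_qpos())
b=[]
for n,(x,y) in(("top",(120,40)),("scene",(150,80))):
    im=robot.get_image(n)["img"].copy()
    print(n,proj(n,[p,p-84*Rm[:,2],p-180*Rm[:,2]]).round(1).tolist())
    b.append(cv2.resize(im[y:y+200,x:x+200],None,fx=2,fy=2,interpolation=cv2.INTER_CUBIC))
cv2.imwrite("pics/c2.png",np.hstack(b))
```

```text
[522.26358878 179.13910853 164.36968678] [3.13988416 0.25986172 1.76439305] [ 0.31756405  0.3232869   1.51678266 -0.26519328  1.34066392  0.18965313]
top [[238.2, 157.7], [220.4, 149.4], [195.5, 137.7]]
scene [[249.5, 213.3], [241.9, 194.6], [232.2, 170.5]]
```

View pics/c2.png

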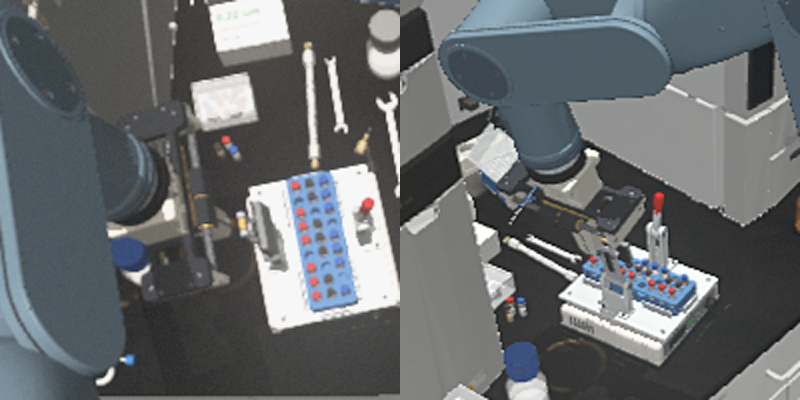

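The views match the projections: the fingertip is just on the +y (back) side of the strap. Now I'll push the strap over.

Run:
```python
from h import *
from bench import robot
t=.26
def log(a): print(round(a,2),round(robot.current_t(),1),np.round(robot.current_tcp_pos(),1),np.round(robot.current_contact_force(),1))
for a in np.arange(-.22,1.46,.12):
    if robot.move_linear(tcp(H,56,a,t,3),speed=50,f_stop=12): print("STOP"); log(a); break
    log(a)
else:
    s=robot.move_linear(tcp(H,56,1.48,t,3),speed=30,f_stop=8); log(1.48)
    if not s:
        for a in(1.52,1.55,1.58):
            s=robot.move_linear(tcp(H,56,a,t,3),speed=15,f_stop=6); log(a)
            if s or np.linalg.norm(robot.current_contact_force())>9: print("stop",s);break
b=[]
for n,(x,y) in(("top",(235,115)),("scene",(220,165))):
    b.append(cv2.resize(robot.get_image(n)["img"][y:y+100,x:x+100],None,fx=4,fy=4,interpolation=cv2.INTER_CUBIC))
cv2.imwrite("pics/c3.png",np.hstack(b))
```

```text
-0.22 7.3 [524.3 166.  166.6] [ 0.4 -0.  -0.2]
-0.1 7.6 [525.6 159.8 168.9] [-0.1 -0.3 -0.2]
0.02 7.9 [526.8 153.  170.3] [ 0.1 -0.5  0.3]
0.14 8.2 [528.1 146.  170.9] [ 0.1 -0.2 -0.1]
0.26 8.5 [529.5 138.9 170.5] [ 0.1 -0.3 -0.2]
0.38 8.8 [530.9 131.9 169.2] [-0.4  0.4  0.4]
0.5 9.1 [532.2 125.  167. ] [ 0.1 -0.5  0. ]
0.62 9.4 [533.5 118.4 163.9] [-0.5 -0.3 -0.6]
0.74 9.7 [534.6 112.1 159.9] [-0.1 -0.1 -0.1]
0.86 10.0 [535.7 106.5 155. ] [ 0.1  0.  -0.6]
0.98 10.3 [536.7 101.5 149.3] [ 0.6  0.1 -0.8]
1.1 10.6 [537.5  97.3 143.1] [-0.   0.2 -0.1]
1.22 10.9 [538.1  93.9 136.2] [-0.1  0.1  0.8]
1.34 11.2 [538.6  91.6 129.5] [-1.1 -0.3  0.1]
1.48 11.5 [538.9  90.1 123. ] [-0.2 -0.4 -0.1]
1.52 11.8 [539.2  89.9 121.3] [ 0.3 -0.3 -1. ]
1.55 12.1 [539.2  89.6 119.9] [ 0.3 -0.5 -0.3]
1.58 12.3 [539.3  89.5 118.4] [-0.6 -0.5 -0.4]
```

View pics/c3.png

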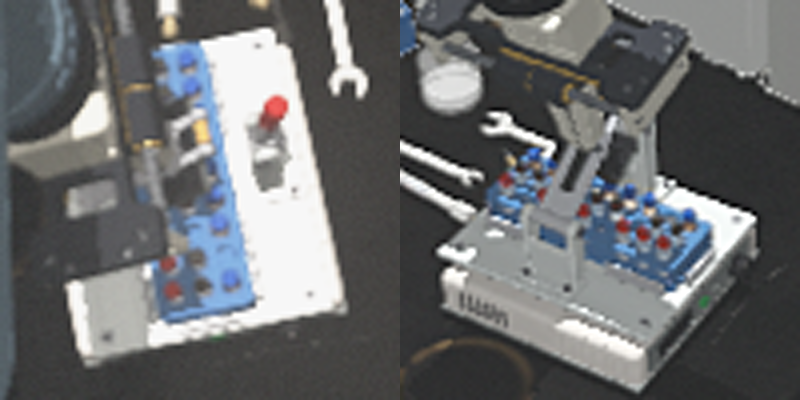

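The pin has moved to top crop (203,130) and scene crop (612,125), so the strap isn't level yet, even though the TCP reached its target with almost no force. I'll work out the strap angle from these points.

Run:
```python
from h import *
from bench import robot
p=np.array(robot.current_tcp_pos()); Rm=R.from_euler('xyz',robot.current_eef_rot()).as_matrix()
print(p,robot.current_contact_force(),robot.current_t())
ct=lambda x:((x-[235,115])*4).round().tolist(); cs=lambda x:((x-[220,165])*4+[400,0]).round().tolist()
print("tcp,19,84 up",ct(proj("top",[p,p-19*Rm[:,2],p-84*Rm[:,2]])),cs(proj("scene",[p,p-19*Rm[:,2],p-84*Rm[:,2]])))
for a in(.4,.6,.8,1,1.2,1.4,1.535): w=S(P,pin(a)); print(a,ct(proj("top",w)),cs(proj("scene",w)))
b=[]
for n,(x,y) in(("top",(245,115)),("scene",(230,165))):
    b.append(cv2.resize(robot.get_image(n)["img"][y:y+66,x:x+66],None,fx=6,fy=6,interpolation=cv2.INTER_CUBIC))
cv2.imwrite("pics/c4.png",np.hstack(b))
```

```text
[539.1922551   89.47283609 118.41266868] [-0.49284658 -0.1655414  -0.43964647] 12.4083
tcp,19,84 up [[176.0, 164.0], [165.0, 157.0], [124.0, 131.0]] [[597.0, 173.0], [592.0, 157.0], [573.0, 102.0]]
0.4 [[128.0, 129.0]] [[575.0, 98.0]]
0.6 [[159.0, 129.0]] [[589.0, 96.0]]
0.8 [[186.0, 130.0]] [[601.0, 99.0]]
1 [[209.0, 134.0]] [[611.0, 107.0]]
1.2 [[225.0, 139.0]] [[619.0, 119.0]]
1.4 [[235.0, 146.0]] [[624.0, 134.0]]
1.535 [[239.0, 152.0]] [[626.0, 146.0]]
```

View pics/c4.png

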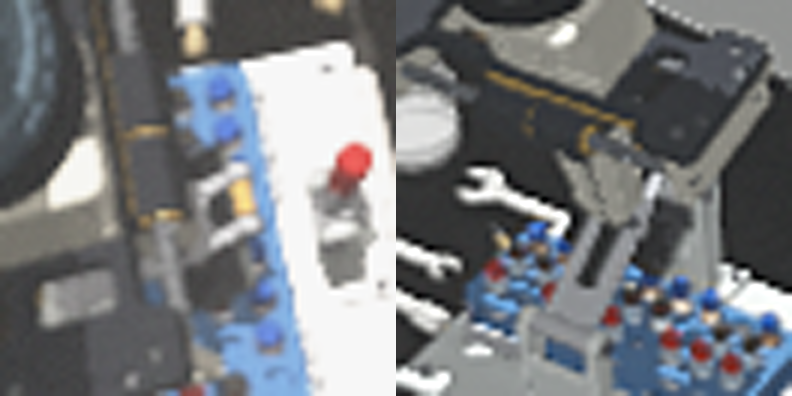

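Run:
```python
from h import *
from bench import robot
q=robot.current_eef_rot(); Rm=R.from_euler('xyz',q).as_matrix(); p=np.array(robot.current_tcp_pos())
k=robot.inverse_kinematics(p,q); print("ik-q",np.round(np.array(k)-robot.current_qpos(),3))
print(robot.move_linear(p-130*Rm[:,2]+np.array([0,40,0]),speed=80,f_stop=8),robot.current_tcp_pos(),robot.current_contact_force())
b=[]
for n,(x,y) in(("top",(245,115)),("scene",(230,165))):
    b.append(cv2.resize(robot.get_image(n)["img"][y:y+66,x:x+66],None,fx=6,fy=6,interpolation=cv2.INTER_CUBIC))
cv2.imwrite("pics/c5.png",np.hstack(b))
```

```text
ik-q [-0.  0.  0.  0.  0.  0.]
False [532.63167411 162.02280147 243.63599359] [ 0.26919285 -1.83521695 -0.51994281]
```

View pics/c5.png

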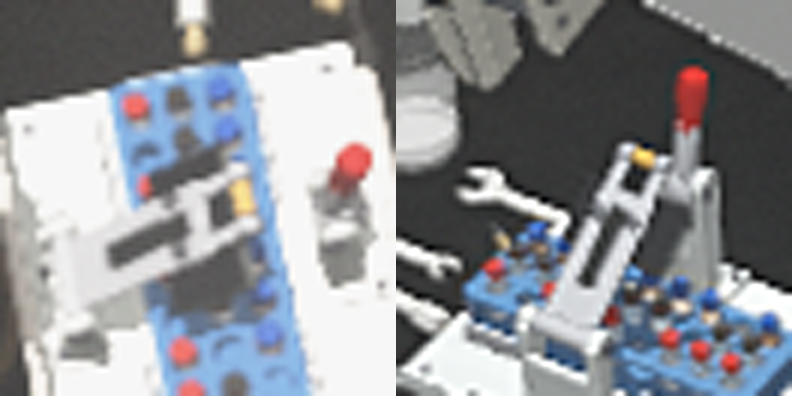

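The strap is at about 0.95 rad and undamaged. In the scene crop two beige fingers appear with a gap between them, so I'll check the gripper.

Run:
```python
from h import *
from bench import robot
print(robot.current_gripper_width(),robot.current_contact_force(),robot.current_t())
p=np.array(robot.current_tcp_pos()); Rm=R.from_euler('xyz',robot.current_eef_rot()).as_matrix()
pts=[p,p-19*Rm[:,2],p-84*Rm[:,2]]; b=[]
for n in("top","scene"):
    c=proj(n,[p-40*Rm[:,2]])[0].astype(int)-45
    im=robot.get_image(n)["img"][c[1]:c[1]+90,c[0]:c[0]+90]
    im=cv2.resize(im,None,fx=4.4,fy=4.4,interpolation=cv2.INTER_CUBIC)
    for u in proj(n,pts): cv2.circle(im,tuple(((u-c+.5)*4.4).astype(int)),4,(0,255,0),1)
    b.append(im)
cv2.imwrite("pics/c6.png",np.hstack(b))
```

```text
0.006690691029960068 [-0.47087476 -0.51124805 -0.30237108] 14.575
```

View pics/c6.png

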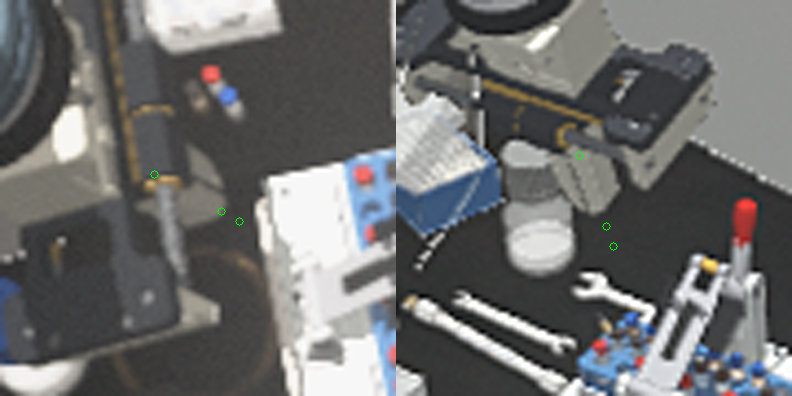

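What the pictures show: the visible end of the shut fingers is about 30 mm behind the nominal TCP (green circles). The strap angle (0.93 rad by the pin) independently gives about 36 mm. So the shut fingertips end short of the TCP. I'll correct for that and do the last part of the swing by force feedback.

```bash
cat >> h.py <<'E'
T=.26; D=36
def up(t=T): return S([0,0,P[2]],[0,np.sin(t),np.cos(t)])[0]
def push(*a,**k): return tcp(*a,**k)-D*up(a[3])
def log(robot,m=""): print(m,round(robot.current_t(),1),np.round(robot.current_tcp_pos(),1),np.round(robot.current_contact_force(),1))
def shot(robot,name,z=6,w=66):
    b=[]
    for n,(x,y) in(("top",(245,115)),("scene",(230,165))):
        b.append(cv2.resize(robot.get_image(n)["img"][y:y+w,x:x+w],None,fx=z,fy=z,interpolation=cv2.INTER_CUBIC))
    cv2.imwrite(name,np.hstack(b))
E
python3 - <<'E'
from h import *
from bench import robot
a0=push(H,56,.85,T,3,20); 
robot.move_linear(a0,speed=80,f_stop=6); log(robot,"app")
s=False
for a in np.arange(.85,1.42,.11):
    s=robot.move_linear(push(H,56,a,T,3),speed=50,f_stop=12); log(robot,round(a,2))
    if s: break
q=push(H,56,1.5,T,3)
for i in range(14):
    if s: break
    s=robot.move_linear(q-[0,0,1.5*i],speed=15,f_stop=5); f=robot.current_contact_force(); log(robot,i)
    if f[2]>6: break
E
```

```text
app 16.3 [535.4 111.4 136.4] [ 0.4 -0.4  0.1]
0.85 16.9 [537.5  98.  120.7] [ 0.4 -1.   0.1]
0.96 17.2 [538.4  93.3 115.7] [ 0.4 -0.2  0.3]
1.07 17.4 [539.1  89.2 110. ] [ 0.2 -0.9  0.2]
1.18 17.7 [539.7  85.8 103.8] [-0.9  0.1 -0.9]
1.29 18.0 [540.2  83.3  97.3] [-0.1  0.3 -0.8]
1.4 18.3 [540.5  81.7  91.9] [-0.1  0.   0.7]
0 18.8 [540.9  80.9  87.4] [-0.6 -0.7  0.3]
1 19.0 [541.   80.9  86. ] [-0.8 -0.4  0. ]
2 19.3 [540.9  80.9  84.5] [-0.  -1.2 -0.5]
3 19.5 [540.9  80.9  83. ] [ 0.5 -0.1 -0.5]
4 19.8 [541.1  80.8  81.8] [-0.5 -1.4  2.2]
5 20.0 [541.2  80.8  80.8] [-0.9  0.2  6.2]
```

Run:
```python
from h import *
from bench import robot
p=np.array(robot.current_tcp_pos())
robot.move_linear(p+[0,0,60],speed=150); robot.move_linear(p+[0,25,130],speed=150); log(robot)
shot(robot,"pics/c7.png")
ct=lambda x:((x-[245,115])*6).round().tolist(); cs=lambda x:((x-[230,165])*6+[396,0]).round().tolist()
for a in(1.4,1.48,1.535): w=S(P,pin(a)); print(a,ct(proj("top",w)),cs(proj("scene",w)))
for a in (.22,): w=S(P,[tip(a),arm(*L,0,0)]); print(ct(proj("top",w)),cs(proj("scene",w)))
```

```text
21.2 [540.5 105.6 209.4] [-0.3 -0.2  0.2]
1.4 [[293.0, 220.0]] [[672.0, 201.0]]
1.48 [[297.0, 224.0]] [[674.0, 212.0]]
1.535 [[298.0, 228.0]] [[675.0, 219.0]]
[[356.0, 155.0], [327.0, 211.0]] [[697.0, 67.0], [687.0, 182.0]]
```

View pics/c7.png

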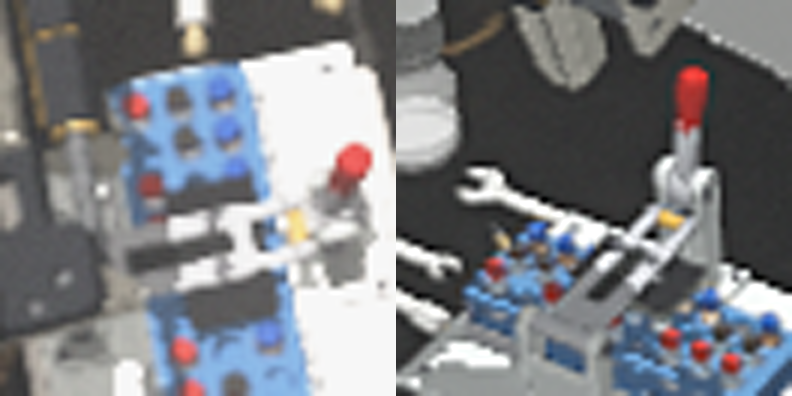

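The pin is at top (297,226) and scene (670,217), which puts the strap at about 1.5–1.53 rad. The pad contact was also felt at 6 N, and the lever is still up. Next is the lever.

Run:
```python
import h
from h import *
from bench import robot
h.D=38
robot.move_gripper(0.0)
p=push(L,46,.2,T,7,18); o=ori(T).as_euler('xyz')
robot.move_linear(p+[0,0,70],o,speed=150); log(robot)
s=robot.move_linear(p,o,speed=80,f_stop=5); log(robot,s)
if not s:
  for a in np.arange(.2,1.68,.1):
    t=T*(1-max(0,a-.4)/1.3)
    s=robot.move_linear(push(L,46,a,t,7),ori(t).as_euler('xyz'),speed=50,f_stop=14); log(robot,round(a,2))
    if s: break
  q=push(L,46,1.7,0,7)
  for i in range(16):
    if s: break
    s=robot.move_linear(q-[0,0,1.5*i],ori(0).as_euler('xyz'),speed=15,f_stop=9); log(robot,i)
    if robot.current_contact_force()[2]>13: break
```

```text
22.1 [546.8  51.  217.9] [-0.2  0.8  0.2]
False 23.1 [547.3  51.  148.5] [ 0.3 -0.   0.2]
0.2 23.6 [550.2  33.1 144.3] [-0.4  0.3 -0.4]
0.3 23.8 [551.2  28.4 144.3] [ 1.3 -0.  -0. ]
0.4 24.1 [552.3  23.2 143.9] [-0.9 -0.4  1.7]
0.5 24.3 [553.3  18.9 142.9] [1.2 0.8 0.1]
0.6 24.6 [554.   14.8 141.1] [ 1.2 -0.   0.3]
0.7 24.8 [554.7  11.  138.8] [0.1 0.  0.8]
0.8 25.1 [555.3   7.4 136. ] [0.7 0.5 0. ]
0.9 25.3 [556.    4.  132.7] [-0.4  0.3  0.9]
1.0 25.6 [556.6   1.  129. ] [-0.   1.1  0.4]
1.1 25.8 [557.1  -1.6 125. ] [-0.1  0.3  1. ]
1.2 26.1 [557.5  -3.8 120.5] [0.3 0.4 0.6]
1.3 26.3 [557.8  -5.6 115.8] [ 0.3 -0.  -0.6]
1.4 26.6 [558.   -6.7 110.7] [ 0.8 -0.2 -0.4]
1.5 26.8 [558.1  -7.3 105.6] [ 0.   0.4 -0.6]
1.6 27.1 [558.1  -7.3 101.2] [-0.5 -0.2 -0.2]
0 27.5 [558.2  -6.8  97.1] [-0.3 -0.6 -0.2]
1 27.8 [558.2  -6.8  95.7] [0.6 0.1 1.2]
2 28.0 [558.3  -6.8  94.2] [0.1 0.1 0. ]
3 28.3 [558.4  -6.8  93. ] [-0.2 -0.4  3.6]
4 28.5 [558.5  -6.8  92.4] [-2.2  0.6  9.6]
5 28.8 [558.7  -6.8  92. ] [-4.3  0.3 16.9]
```

The force rose sharply at the expected height, so the lever is probably at its stop. I'll retreat and check.

Run:
```python
from h import *
from bench import robot
p=np.array(robot.current_tcp_pos())
robot.move_linear(p+[0,0,120],speed=120); robot.move_linear([330,0,300],speed=200); log(robot)
shot(robot,"pics/c8.png",4,100)
ct=lambda x:((x-[245,115])*4).round().tolist(); cs=lambda x:((x-[230,165])*4+[400,0]).round().tolist()
for a in(1.4,1.57,1.745): w=S(P,tip(a)); print(a,ct(proj("top",w)),cs(proj("scene",w)))
w=S(P,pin(1.57)); print(ct(proj("top",w)),cs(proj("scene",w)))
```

```text
31.3 [ 3.304e+02 -1.000e-01  2.996e+02] [ 0.1 -0.5 -0.7]
1.4 [[323.0, 115.0]] [[639.0, 68.0]]
1.57 [[324.0, 120.0]] [[640.0, 78.0]]
1.745 [[322.0, 126.0]] [[640.0, 90.0]]
[[199.0, 153.0]] [[586.0, 149.0]]
```

View pics/c8.png

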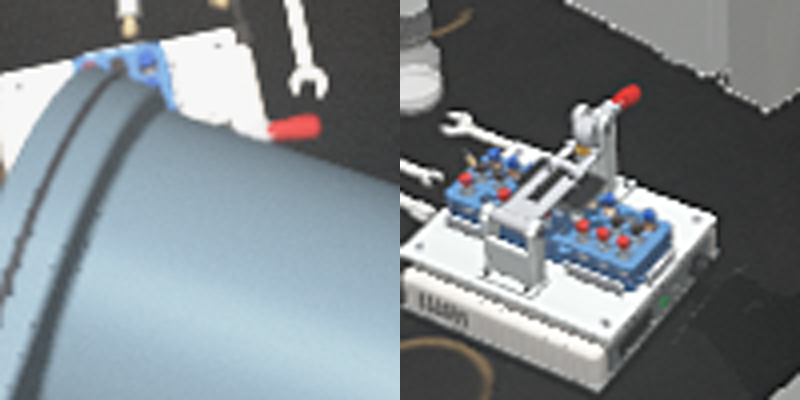

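The lever tip is at top (320,125) and scene (638,93), matching the prediction for 1.745 rad. The pin is held under the cam at (584,150), the rack is in place and the robot is clear.

```bash
python3 -c "
from bench import robot
print(robot.current_t(),robot.current_contact_force()); robot.hand_in()"
```

```text
31.4083 [-0.08307051  0.50371184  0.07034032]
the job is handed in; nothing more can be done
```

The rack is clamped and the job is handed in at 31.4 s. I pushed the strap onto the caps with the shut fingers, then pushed the cam lever down to its stop. `hand_in` reports no verdict, so this rests on my own checks.

**What the last checks showed**
- **Strap:** I stopped pushing when I felt 6 N of pad contact. By the pin's position the strap was then at about 1.5–1.53 rad, with the lever still up.
- **Lever:** it came against a hard stop at about 17 N. In the last pictures its tip matched the position predicted for 1.745 rad.
- **Clamp:** the last scene picture shows the strap's pin under the cam and the strap about level. The rack looks in place.
- **Robot:** it ended clear of everything, with a contact force of about 0.

**What disagreed or was not checked**
- **Short fingertips:** the shut fingertips end about 36–41 mm short of the nominal TCP. Because of this my first push left the strap at only 0.93 rad. I corrected for it and finished both pushes by force.
- **Fit residual:** one tray corner was off by about 3.5 px in the fit of the shaker's pose. The other points agreed to about 1–2 px.
- **Not measured:** I did not measure the final pad force on the vials. I also did not re-measure the bottles and beaker, but no unexpected contact force showed at any reading.

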